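# Release grinding balls from a gated hopper

### The arm

A 6-joint arm with a two-finger parallel gripper is mounted at the origin on the work surface. World frame = base frame: x ahead of the robot, y to its left, z up, the work surface at z = 0. Lengths are in mm, angles in rad, forces in N, time in s.
With the tool pointing down it reaches from about 325 to 775 mm from the base axis. Payload 5.5 kg.
Tool frame: the origin (TCP) lies on the front face of the gripper's body, between the roots of the fingers; the fingertips stand 73 mm ahead of it and the grasp point (between the pads) lies 54 mm ahead of it (grasp_offset is the z of the grasp point in the tool frame, in mm); z points along the fingers, y is the direction in which the jaws open and shut (so a half turn about z gives the same grasp; the last joint's range is limited). The gripper opens to 85 mm and grips with 20 to 120 N. Pads are 22 mm wide; open, the fingers measure 114 mm over their backs; the gripper's body (76 mm by 85 mm) begins 54 mm behind the grasp point. The pads swing forward as they close: fully open they stand 13 mm farther back than shut.
Start: joints at [1.225, 0.091, 1.231, -0, 1.82, -0.057], TCP at [170.886, 575.165, 303.875] pointing down, gripper open.
Joint ranges: [-2.87, 2.87], [-0.86, 2.18], [0.17, 2.46], [-1.51, 4.65], [0.06, 2.69], [-2.65, 2.65]. Speed limits (rad/s): [2.57, 2.57, 3.01, 3.14, 3.14, 3.14].

### API

Orientations are given as a unit quaternion [x, y, z, w].
In Python, from bench import sense, camera, hand_in, grasp_offset gives the robot as it stands.
- The arm moves only by the tool carry_out, never from a script. Its argument "motion" is a list of rows, each a list of 7 numbers: the shift along the tool's x, y, z in m, then the turn, a rotation vector about the tool's x, y, z in rad, then the opening, from -1 (shut) to 1 (fully open). A call has 1 to 12 rows; each row shifts and turns the pose as measured when the row begins, along the tool's axes as they then stand; what a row does not reach is not made up. A row lasts 1/8 s, in which the tool goes at most 62.5 mm and 10.7 degrees, less where a joint would pass 70% of its speed; a pose out of reach is approached as far as the arm can. A call with a gripper value outside its range is refused whole. The fingers move at their own pace and stop on an object; the grip force is fixed at half the most. Time passes only in rows, so rows that do not move let the fingers close. It gives the time, the measured TCP pose, the force and the opening at its end, in the units of the state.
- sense(): the state, without advancing time (a new reading comes with each control period).
- camera(name): name is "side" or "top"; returns a dict with "color" (420x560x3 uint8, red, green, blue), "mtx" (3x3 intrinsics, pixels), "k1" (the pictures are not rectified: a ray, as slopes to the right and down, at radius r is drawn at 1 + k1 r^2 times it, then the intrinsics apply), "world_from_camera" (4x4, takes a point from camera to world coordinates). Camera axes: x right, y down, z forward; pixel columns grow to the right and rows downward; lengths in mm; the calibration is good to about 2 mm. A picture is of the moment at which its call begins. There is no depth.
- hand_in(): hands the job in, once; it reports no verdict.
The state is a dict: "time": time; "q": joint angles; "joint_vel": joint speeds; "effort": joint torques, N m; "position": TCP position; "eef_rot": TCP orientation; "contact_force": force on the tool from outside, world axes, zero at the start; "moment": the same for the moment, N m; "opening": finger opening in mm.
Only numpy, scipy, OpenCV 4.12 (cv2) and the standard library are available. Lean on these libraries where they do the work, as an engineer would, in place of code of your own. Each camera call takes 0.05 s, during which the arm holds its last target. There are 200 camera calls.

### The job

Two small ball dispensers stand on the lab bench. On the one with the square hopper, which holds two white ceramic grinding balls, pull the slide gate open by its upright post so that both balls roll down into the catch tray, then push that gate fully shut again. Leave the gate of the round, empty hopper shut.

Things in the scene. Friction and masses are not known exactly. Their poses are not given: they have to be found in the camera images.
- dispenser: Fixed upright dispenser with the square hopper. Origin: underside, below the throat. +x points to the tray, -x is the pull direction, z up. In mm: base x -60..180, y -50..50; hopper front wall x -40, y -34..34, rim z 205, back to x 92; open catch tray inside x 60..171, y -33..33, walls to z 50. Its twin with a round hopper and no balls stands beside it, left or right.
- gate_grip (a point): Grip point of the square hopper's gate, on the axis of its upright aluminium post (16 mm diameter, z 118 to 168 mm, on a flat dark steel tongue 30 mm wide). The point is at z 150 mm, 18 mm below the post's top. Gate shut, it lies at (-140, 0, 150) mm in the dispenser's frame, 100 mm in front of the hopper's front wall; it moves along the dispenser's -x as the gate opens.
- gate (a joint): How far the square hopper's gate is pulled out (m): 0 shut, 0.080 fully open, hard stops at both. Starts up to 10 mm ajar. Slides level, stays where left, takes 2 to 4 N. The opening grows from the tray side; both balls have fallen once it is pulled out 70 mm, and roll down the chute into the tray within about 1 s.
- ball_a: White ceramic grinding ball, 30 mm diameter, about 54 g, origin at its centre; starts in the square hopper's throat (72 x 60 mm inside), resting on the gate.
- ball_b: Second white ceramic grinding ball, the same as the first, beside it in the square hopper's throat.
- spare_gate (a joint): How far the gate of the round, empty hopper is pulled out (m): 0 shut, as it starts; to be left shut.

How it is judged:
By the outcome, as a careful person would: the job done as asked, in the order asked, and still so for the second after the job is handed in, with the robot touching nothing.
It also fails if it takes over 35 s, if anything falls off the work surface, if the arm or the gripper's body presses on something with over 40 N, if the wrist force passes 120 N, or if a joint passes its speed limit or range.

## Working session

There is one attempt and no reset: what is moved stays moved. The work goes in short steps, Python scripts to look and compute and a tool call to move; the robot and the scene stay as the last step left them, time stands still between calls to the robot, and variables do not carry over. Pictures are saved under pics/ and viewed, about 8 in all and at most 12, crops included, and the job is handed in when it is done.

Besides the shell and the picture viewer there is one more tool, called after "Request:" as name(argument=value, ...), one argument or row to a line, values as JSON. carry_out: Moves the arm, as the interface text tells. Its arguments: {"type":"object","properties":{"motion":{"type":"array","items":{"type":"array","items":{"type":"number"}}}},"required":["motion"]}

```bash
ls; mkdir -p pics
python3 - <<'E'
from bench import *
import cv2
for n in("top","side"):
    c=camera(n);cv2.imwrite(f"pics/{n}0.png",c["color"][:,:,::-1]);print(n,c["mtx"],c["k1"],c["world_from_camera"].round(3) if hasattr(c["world_from_camera"],'round') else c["world_from_camera"])
print(sense(),grasp_offset)
E
```

```text
pics
top [[449.22345964   0.         276.305271  ]
 [  0.         449.22345964 203.73237058]
 [  0.           0.           1.        ]] 0.042108214191274786 [[ 2.70000e-02 -9.87000e-01  1.61000e-01  5.15677e+02]
 [-9.99000e-01 -3.20000e-02 -3.30000e-02 -1.48740e+01]
 [ 3.70000e-02 -1.60000e-01 -9.86000e-01  9.28678e+02]
 [ 0.00000e+00  0.00000e+00  0.00000e+00  1.00000e+00]]
side [[528.86420826   0.         275.48045464]
 [  0.         528.86420826 213.33653265]
 [  0.           0.           1.        ]] -0.17249355864212487 [[-9.61000e-01 -2.10000e-01  1.79000e-01  4.95215e+02]
 [-2.76000e-01  7.35000e-01 -6.20000e-01  5.40880e+02]
 [-1.00000e-03 -6.45000e-01 -7.64000e-01  8.31232e+02]
 [ 0.00000e+00  0.00000e+00  0.00000e+00  1.00000e+00]]
{'time': 0.1, 'q': array([ 1.22528720e+00,  9.17654114e-02,  1.23182078e+00,  1.73108057e-05,
        1.81980697e+00, -5.66955357e-02]), 'joint_vel': array([ 0.00108317, -0.00029607, -0.00342563,  0.0001964 ,  0.00093353,
       -0.0002285 ]), 'effort': array([ 2.52736165e-03, -4.60216463e+01, -4.19221330e+01, -3.44781961e-05,
        1.04970651e-02, -5.00758279e-05]), 'position': array([170.83576854, 575.01727516, 302.84346894]), 'eef_rot': array([ 1.43903261e-01,  9.89591350e-01, -8.80434798e-04, -1.88046532e-04]), 'contact_force': array([-0.32141457, -0.21644431,  0.45967927]), 'moment': array([ 0.00927641, -0.02608131, -0.06365271]), 'opening': 85.4769937381054} 53.900000000000006
```

View pics/top0.png

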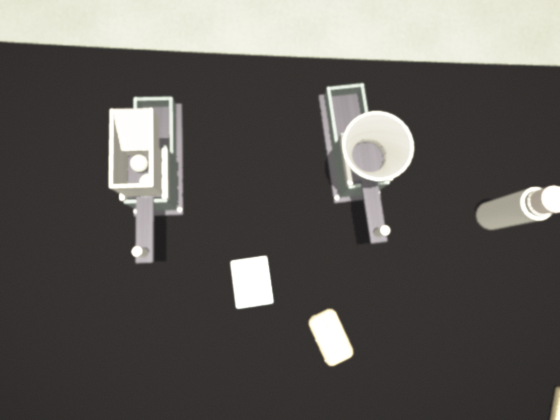

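View pics/side0.png

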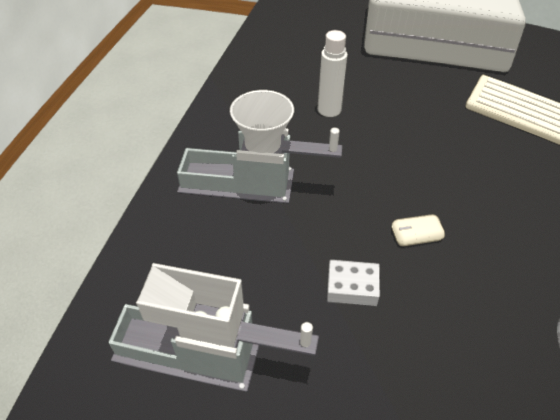

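The top view shows the square hopper on the left, rim corners about (110,110), (153,110), (157,187), (110,190), with its post top at (137,251). In the side view it is at the lower left, post top at (307,328). The pull direction is toward the robot. The round twin sits to the right, with its post at (384,231) in the top view.

```bash
cat > h.py <<'E'
import numpy as np,cv2
from bench import *
def ray(c,p):
    d=np.array([c["k1"],0,0,0,0.])
    s=cv2.undistortPoints(np.array([[p]],float),c["mtx"],d)[0,0]
    T=np.array(c["world_from_camera"]);return T[:3,3],T[:3,:3]@np.r_[s,1]
def plane(c,p,z):
    o,d=ray(c,p);return o+d*(z-o[2])/d[2]
def tri(a,p,b,q):
    o,d=ray(a,p);u,e=ray(b,q)
    k=np.linalg.lstsq(np.c_[d,-e],u-o,rcond=None)[0]
    x,y=o+k[0]*d,u+k[1]*e;return (x+y)/2,np.linalg.norm(x-y)
E
python3 - <<'E'
from h import *
t=camera("top");s=camera("side")
a=t["color"];b=s["color"]
np.set_printoptions(precision=1,suppress=True)
for n,p,q in(("post",(137,250.5),(307,327)),("spare",(384.5,230.5),(334.5,132))):
    print(n,plane(t,p,168),plane(s,q,168),tri(t,p,s,q))
for p in((110,110),(153,109),(158,187),(110,190)):print("rim",plane(t,p,205))
for p in((134,98),(172,97)):print("tray far",plane(t,p,50))
for p in((183,104),(183,214)):print("base r",plane(t,p,6))
for p in((137,263),(153,262),(153,200),(138,200)):print("tongue",plane(t,p,118))
for n,i,x0,y0,w,h in(("t",a,85,80,120,200),("s",b,100,260,240,130)):
    cv2.imwrite(f"pics/c{n}.png",cv2.resize(i[y0:y0+h,x0:x0+w,::-1],None,fx=3,fy=3,interpolation=2))
E
```

```text
post [553.4 189.3 168. ] [550.4 190.9 168. ] (array([552. , 189.8, 165.8]), np.float64(2.8910082544515596))
spare [ 599.3 -226.5  168. ] [ 598.2 -222.1  168. ] (array([ 599.4, -227.9,  163. ]), np.float64(0.9421827786867927))
rim [781.5 240.3 205. ]
rim [786.6 170.7 205. ]
rim [654.8 153.8 205. ]
rim [647.2 229.4 205. ]
tray far [866.  249.7  50. ]
tray far [871.8 174.   50. ]
base r [875.  159.4   6. ]
base r [638.4 145.7   6. ]
tongue [534. 201. 118.]
tongue [536.4 173.4 118. ]
tongue [647.3 181.3 118. ]
tongue [646.4 207.9 118. ]
```

View pics/ct.png

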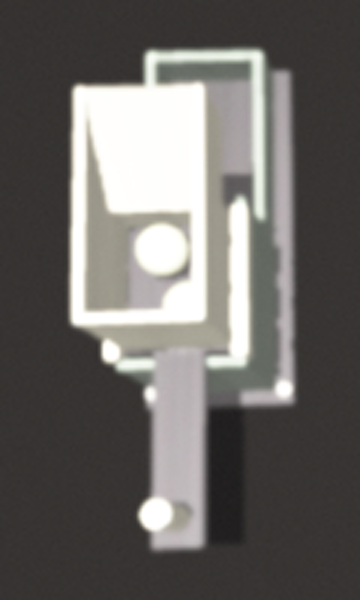

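View pics/cs.png

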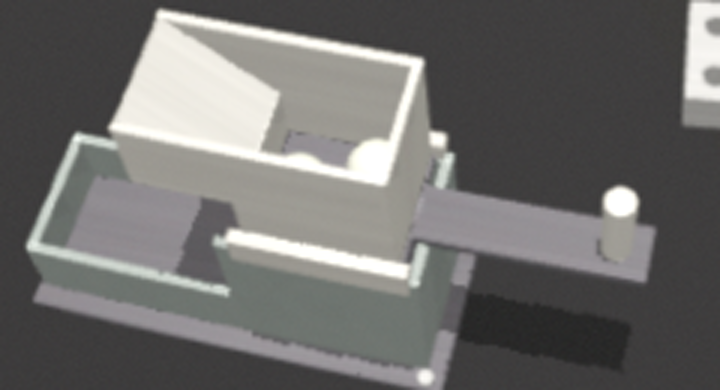

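Post is at about (552,190), yaw about 4.2°. The jaws will close along the pull axis. I'll turn first, then travel at the present height.

Request:
carry_out(
  motion=[
    [0, 0, 0, 0, 0, 0.1725, 1],
    [0, 0, 0, 0, 0, 0.1725, 1],
    [0, 0, 0, 0, 0, 0.1725, 1],
    [0, 0, 0, 0, 0, 0.1725, 1],
    [0, 0, 0, 0, 0, 0.1725, 1],
    [0, 0, 0, 0, 0, 0.1725, 1],
    [0, 0, 0, 0, 0, 0.1725, 1],
  ],
)

```text
time: 1.08
position: [170.7, 574.8, 300.7]
eef_rot: [0.694, 0.72, -0.002, 0.001]
contact_force: [-0.4, -0.8, -0.0]
opening: 85.2
```

Request:
carry_out(
  motion=[
    [-0.0458, 0.0391, 0, 0, 0, 0, 1],
    [-0.0458, 0.0391, 0, 0, 0, 0, 1],
    [-0.0458, 0.0391, 0, 0, 0, 0, 1],
    [-0.0458, 0.0391, 0, 0, 0, 0, 1],
    [-0.0458, 0.0391, 0, 0, 0, 0, 1],
    [-0.0458, 0.0391, 0, 0, 0, 0, 1],
    [-0.0458, 0.0391, 0, 0, 0, 0, 1],
    [-0.0458, 0.0391, 0, 0, 0, 0, 1],
    [-0.0458, 0.0391, 0, 0, 0, 0, 1],
  ],
)

```text
time: 2.2
position: [544.4, 165.9, 299.3]
eef_rot: [0.692, 0.722, -0.003, 0.001]
contact_force: [0.9, 1.2, 0.7]
opening: 85.1
```

```bash
cat > tgt.py <<'E'
from h import *
import sys
from scipy.spatial.transform import Rotation as R
np.set_printoptions(precision=4,suppress=True)
s=sense();r=R.from_quat(s["eef_rot"]);M=r.as_matrix()
print("t",s["time"],"pos",s["position"],"F",s["contact_force"],"op",s["opening"])
print("tool y angle deg",np.degrees(np.arctan2(M[1,1],M[0,1])),"z",M[:,2])
if len(sys.argv)>3:
    print("shift tool m",M.T@(np.array(list(map(float,sys.argv[1:4])))-s["position"])/1000)
a=np.radians(4.2);D=np.c_[[np.cos(a),np.sin(a),0],[-np.sin(a),np.cos(a),0],[0,0,-1]]
E=np.c_[D[:,1],D[:,0],[0,0,-1]]
print("turn tool",(r.inv()*R.from_matrix(E)).as_rotvec())
print("tool axes of dispenser -x:",M.T@-D[:,0])
E
python3 tgt.py 552 190 300
```

```text
t 2.2 pos [544.4318 165.8676 299.3478] F [0.8864 1.1634 0.7132] op 85.07080595798642
tool y angle deg 2.391120438780156 z [-0.0027 -0.0065 -1.    ]
shift tool m [ 0.0238  0.0086 -0.0008]
turn tool [-0.003   0.0064 -0.0316]
tool axes of dispenser -x: [-0.0315 -0.9995  0.0031]
```

Request:
carry_out(
  motion=[
    [0.024, 0.0086, 0, -0.003, 0.0064, -0.0316, 1],
    [0, 0, 0, 0, 0, 0, 1],
    [0, 0, 0, 0, 0, 0, 1],
  ],
)

```text
time: 2.58
position: [555.0, 184.9, 297.3]
eef_rot: [0.684, 0.73, -0.002, -0.0]
contact_force: [0.1, -0.1, 0.6]
opening: 85.3
```

```bash
python3 tgt.py 552 190 206
python3 - <<'E'
from h import *
c=camera("side")["color"];cv2.imwrite("pics/s1.png",cv2.resize(c[120:400,100:450,::-1],None,fx=2,fy=2))
E
```

```text
t 2.575 pos [555.0031 184.9236 297.2616] F [ 0.121  -0.1375  0.6056] op 85.34802079157984
tool y angle deg 3.7004545056837026 z [-0.0024 -0.0021 -1.    ]
shift tool m [ 0.0054 -0.0024  0.0913]
turn tool [-0.0026  0.0019 -0.0087]
tool axes of dispenser -x: [-0.0087 -1.      0.0026]
```

View pics/s1.png

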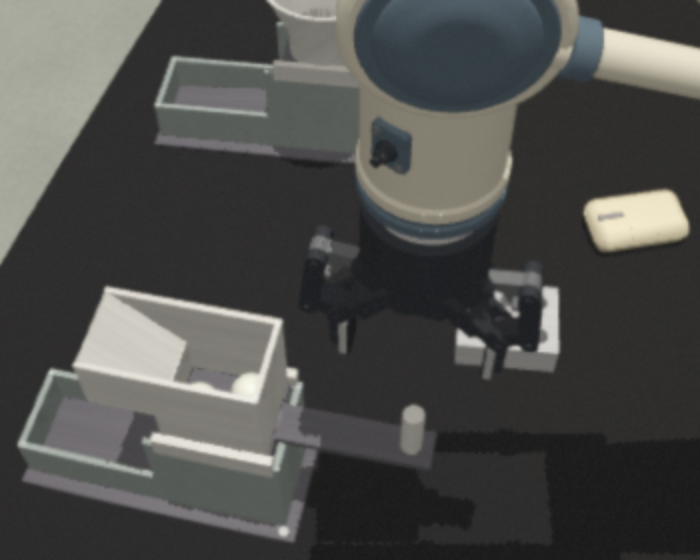

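The side view shows the open fingers, at about (345,345) and (490,375) in the crop, on either side of the post at (412,415), so the line-up is good. I'll descend in part and check.

Request:
carry_out(
  motion=[
    [0.0054, -0.0024, 0.02, 0, 0, -0.0087, 1],
    [0, 0, 0.022, 0, 0, 0, 1],
    [0, 0, 0.022, 0, 0, 0, 1],
    [0, 0, 0.022, 0, 0, 0, 1],
    [0, 0, 0, 0, 0, 0, 1],
  ],
)

```text
time: 3.25
position: [549.4, 192.0, 211.0]
eef_rot: [0.679, 0.734, -0.0, 0.001]
contact_force: [-0.5, -0.1, 0.2]
opening: 85.4
```

```bash
python3 tgt.py 552 190 206
python3 - <<'E'
from h import *
c=camera("side")["color"];cv2.imwrite("pics/s2.png",cv2.resize(c[200:400,180:430,::-1],None,fx=3,fy=3))
E
```

```text
t 3.25 pos [549.4385 191.9974 211.0104] F [-0.5489 -0.1274  0.2157] op 85.41045861094746
tool y angle deg 4.459894164506525 z [ 0.0006 -0.0018 -1.    ]
shift tool m [-0.0022  0.0024  0.005 ]
turn tool [0.0005 0.0018 0.0045]
tool axes of dispenser -x: [ 0.0045 -1.     -0.0005]
```

View pics/s2.png

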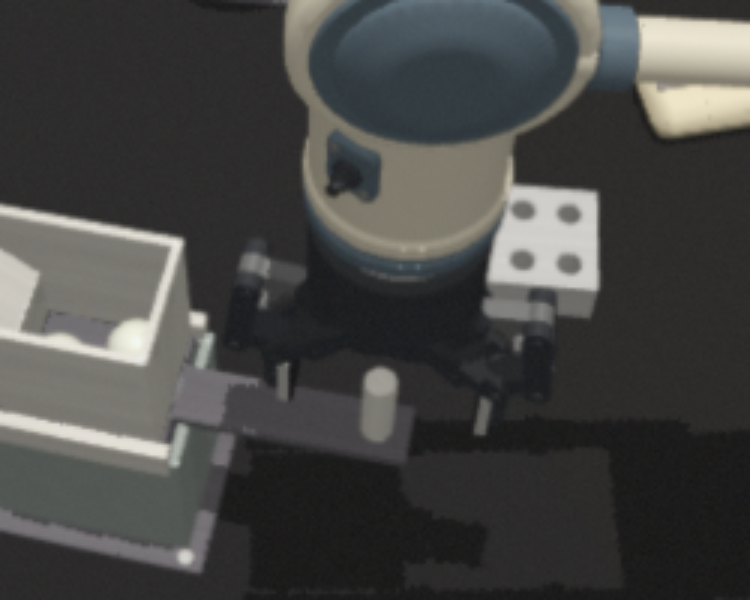

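The post, at about (379,400) in the crop, sits midway between the fingertips at (283,398) and (482,432), within pad width. I'll apply the small correction and close.

Request:
carry_out(
  motion=[
    [-0.0022, 0.0024, 0.005, 0, 0.0018, 0, 1],
    [0, 0, 0, 0, 0, 0, 0],
    [0, 0, 0, 0, 0, 0, -0.6],
    [0, 0, 0, 0, 0, 0, -1],
    [0, 0, 0, 0, 0, 0, -1],
    [0, 0, 0, 0, 0, 0, -1],
    [0, 0, 0, 0, 0, 0, -1],
    [0, 0, 0, 0, 0, 0, -1],
  ],
)

```text
time: 4.3
position: [553.5, 190.4, 212.0]
eef_rot: [0.679, 0.734, 0.004, 0.002]
contact_force: [-0.2, -0.5, 0.1]
opening: 14.2
```

```bash
python3 tgt.py 552 190 206
python3 - <<'E'
from h import *
c=camera("side")["color"];cv2.imwrite("pics/s3.png",cv2.resize(c[200:400,180:430,::-1],None,fx=3,fy=3))
E
```

```text
t 4.3 pos [553.5075 190.3838 211.9696] F [-0.171  -0.5326  0.0521] op 14.16200097159595
tool y angle deg 4.475782568200103 z [ 0.0085  0.0024 -1.    ]
shift tool m [-0.0003 -0.0016  0.006 ]
turn tool [ 0.0087 -0.0017  0.0048]
tool axes of dispenser -x: [ 0.0048 -1.     -0.0087]
```

View pics/s3.png

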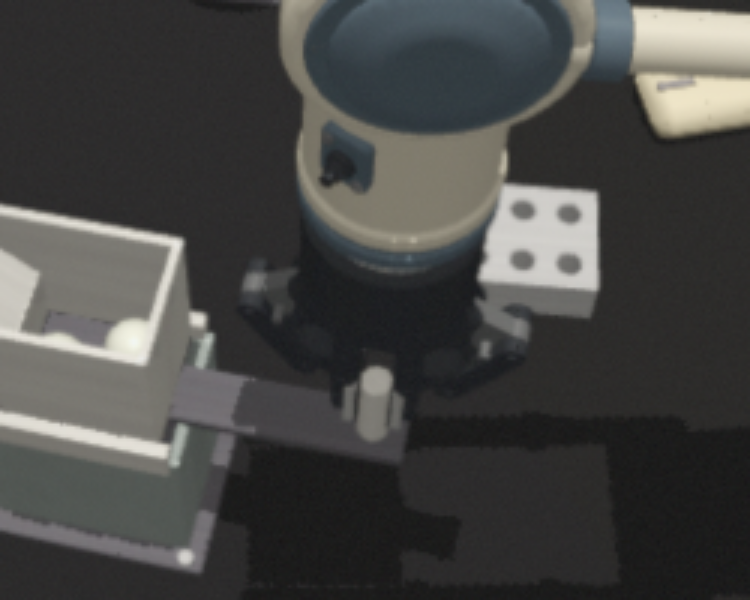

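Run:
```python
from h import *
s=camera("side");T=np.linalg.inv(s["world_from_camera"])
def pr(p):
    return ((cv2.projectPoints(np.array([p],float),cv2.Rodrigues(T[:3,:3])[0],T[:3,3],s["mtx"],np.array([s["k1"],0,0,0,0.]))[0].ravel()-[200+0-20,200])*3).round()
x,y=553.5,190.4
for e in(-11,0,11):
  for z in(139,158):print(e,z,pr((x+8,y+e,z)),pr((x-8,y+e,z)))
print("post",pr((552,190,168)),pr((552,190,118)))
c=s["color"];cv2.imwrite("pics/s4.png",cv2.resize(c[310:360,275:335,::-1],None,fx=10,fy=10,interpolation=2))
```

```text
-11 139 [362. 383.] [394. 391.]
-11 158 [363. 365.] [396. 373.]
0 139 [356. 403.] [388. 411.]
0 158 [358. 384.] [390. 393.]
11 139 [350. 423.] [383. 431.]
11 158 [352. 404.] [385. 413.]
post [378. 378.] [374. 426.]
```

View pics/s4.png

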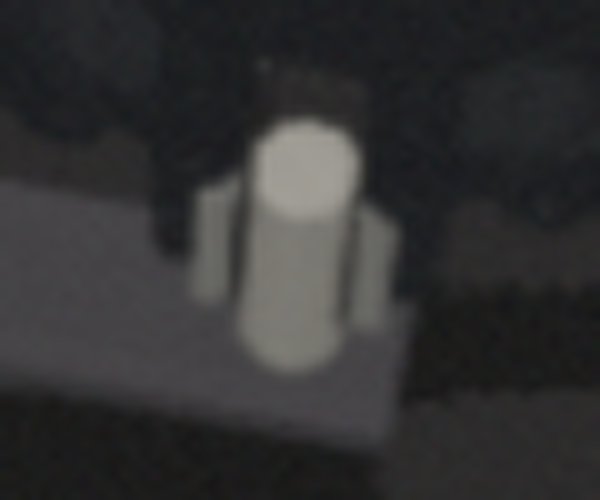

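The projected pad edges match the picture: the post is centred and held. An opening of 14 mm is close to the 16 mm post. Now I'll pull along the tool's -y.

Request:
carry_out(
  motion=[
    [0, -0.012, 0, 0, 0, 0, -1],
    [0, -0.015, 0, 0, 0, 0, -1],
    [0, -0.015, 0, 0, 0, 0, -1],
    [0, -0.015, 0, 0, 0, 0, -1],
    [0, 0, 0, 0, 0, 0, -1],
  ],
)

```text
time: 5.03
position: [493.8, 186.2, 212.0]
eef_rot: [0.679, 0.734, 0.005, 0.003]
contact_force: [-2.1, -0.4, -0.4]
opening: 14.0
```

```bash
python3 tgt.py 477 184.5 212
```

```text
t 5.025 pos [493.826  186.1803 211.9565] F [-2.1151 -0.395  -0.4039] op 14.014372824458706
tool y angle deg 4.495546951110594 z [ 0.0113  0.0041 -0.9999]
shift tool m [-0.0004 -0.0169 -0.0002]
turn tool [ 0.0116 -0.0032  0.0052]
tool axes of dispenser -x: [ 0.0052 -0.9999 -0.0116]
```

Request:
carry_out(
  motion=[
    [0, -0.008, 0, 0, 0, 0, -1],
    [0, -0.006, 0, 0, 0, 0, -1],
    [0, 0, 0, 0, 0, 0, -1],
  ],
)

```text
time: 5.4
position: [479.3, 185.1, 211.9]
eef_rot: [0.679, 0.734, 0.006, 0.003]
contact_force: [-1.2, -0.7, 0.9]
opening: 14.2
```

Request:
carry_out(
  motion=[
    [0, -0.004, 0, 0, 0, 0, -1],
    [0, 0, 0, 0, 0, 0, -1],
    [0, 0, 0, 0, 0, 0, -1],
    [0, 0, 0, 0, 0, 0, -1],
    [0, 0, 0, 0, 0, 0, -1],
    [0, 0, 0, 0, 0, 0, -1],
    [0, 0, 0, 0, 0, 0, -1],
  ],
)

```text
time: 6.28
position: [475.1, 184.8, 211.9]
eef_rot: [0.679, 0.734, 0.005, 0.003]
contact_force: [-0.9, 0.6, 1.4]
opening: 14.1
```

```bash
python3 tgt.py 477 184.5 212
python3 - <<'E'
from h import *
for n,sl in(("top",np.s_[60:290,60:260]),("side",np.s_[250:410,90:350])):
    c=camera(n)["color"];cv2.imwrite(f"pics/o{n}.png",cv2.resize(c[sl][:,:,::-1],None,fx=2,fy=2))
a=cv2.imread("pics/otop.png");b=cv2.imread("pics/oside.png")
h=max(a.shape[0],b.shape[0]);p=lambda i:np.pad(i,((0,h-i.shape[0]),(0,0),(0,0)))
m=np.hstack([p(a),p(b)]);cv2.imwrite("pics/o.png",cv2.resize(m,None,fx=.86,fy=.86));print(m.shape)
E
```

```text
t 6.275 pos [475.1337 184.8425 211.9457] F [-0.876   0.5702  1.42  ] op 14.055524063554001
tool y angle deg 4.492499908117196 z [ 0.0109  0.0044 -0.9999]
shift tool m [-0.0005  0.0018 -0.    ]
turn tool [ 0.0112 -0.0035  0.0051]
tool axes of dispenser -x: [ 0.0051 -0.9999 -0.0112]
(460, 920, 3)
```

View pics/o.png

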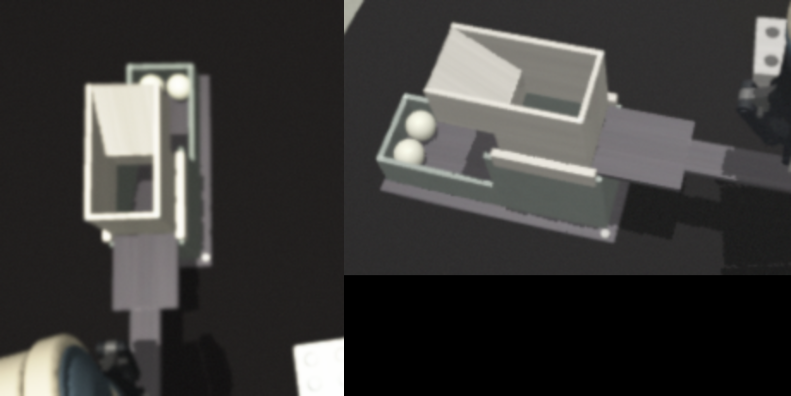

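Both balls are in the tray, at (150,83) and (178,86) in the top half and (420,125) and (408,153) in the side half, and the throat is empty. Now I'll push the gate shut.

Request:
carry_out(
  motion=[
    [0, 0.012, 0, 0, 0, 0, -1],
    [0, 0.015, 0, 0, 0, 0, -1],
    [0, 0.015, 0, 0, 0, 0, -1],
    [0, 0.015, 0, 0, 0, 0, -1],
    [0, 0.013, 0, 0, 0, 0, -1],
    [0, 0, 0, 0, 0, 0, -1],
  ],
)

```text
time: 7.12
position: [549.0, 190.0, 211.9]
eef_rot: [0.679, 0.734, 0.004, 0.002]
contact_force: [2.0, 1.0, 2.5]
opening: 14.5
```

Request:
carry_out(
  motion=[
    [0, 0.004, 0, 0, 0, 0, -1],
    [0, 0.003, 0, 0, 0, 0, -1],
  ],
)

```text
time: 7.38
position: [554.1, 190.4, 212.0]
eef_rot: [0.679, 0.734, 0.002, 0.0]
contact_force: [-18.5, -2.6, 8.6]
opening: 14.3
```

Request:
carry_out(
  motion=[
    [0, 0.002, 0, 0, 0, 0, -1],
    [0, 0.002, 0, 0, 0, 0, -1],
  ],
)

```text
time: 7.62
position: [554.6, 190.5, 212.0]
eef_rot: [0.678, 0.735, -0.002, -0.003]
contact_force: [-10.7, -1.2, 3.9]
opening: 13.8
```

The force jumped at x≈554, which looks like the shut stop. I'll push once more to confirm.

Request:
carry_out(
  motion=[
    [0, 0.004, 0, 0, 0, 0, -1],
    [0, 0.004, 0, 0, 0, 0, -1],
  ],
)

```text
time: 7.88
position: [555.8, 190.8, 212.0]
eef_rot: [0.678, 0.735, -0.01, -0.008]
contact_force: [-21.6, -3.0, 7.7]
opening: 14.0
```

```bash
python3 tgt.py
python3 - <<'E'
from h import *
for n,sl in(("top",np.s_[60:290,60:260]),("side",np.s_[250:410,90:350])):
    c=camera(n)["color"];cv2.imwrite(f"pics/p{n}.png",cv2.resize(c[sl][:,:,::-1],None,fx=2,fy=2))
a=cv2.imread("pics/ptop.png");b=cv2.imread("pics/pside.png")
h=460;p=lambda i:np.pad(i,((0,h-i.shape[0]),(0,0),(0,0)))
cv2.imwrite("pics/p.png",cv2.resize(np.hstack([p(a),p(b)]),None,fx=.86,fy=.86))
E
```

```text
t 7.875 pos [555.7849 190.7566 211.9823] F [-21.5982  -3.0331   7.6893] op 13.997314082327563
tool y angle deg 4.661952185971808 z [-0.0256 -0.0033 -0.9997]
turn tool [-0.0258  0.0013  0.0081]
tool axes of dispenser -x: [ 0.0081 -0.9996  0.0258]
```

View pics/p.png

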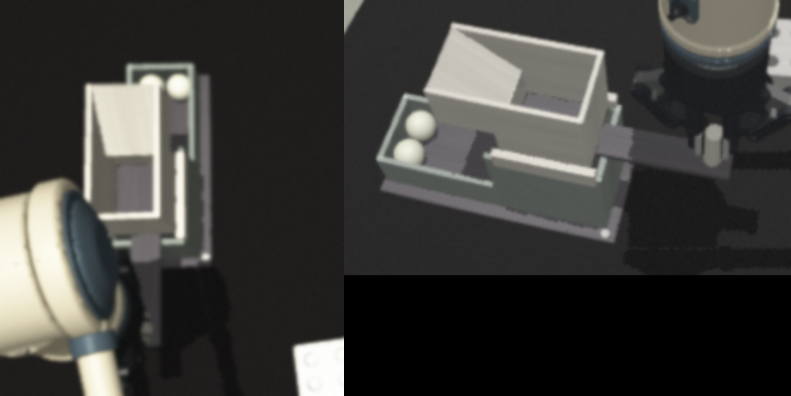

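Both balls are still in the tray and the throat floor is covered by the gate. More pushing only tilted the tool, so this is the hard stop. I'll release and rise.

Request:
carry_out(
  motion=[
    [0, 0, 0, 0, 0, 0, 0],
    [0, 0, 0, 0, 0, 0, 1],
    [0, 0, 0, 0, 0, 0, 1],
    [0, 0, 0, 0, 0, 0, 1],
    [0, 0, 0, 0, 0, 0, 1],
    [0, 0, 0, 0, 0, 0, 1],
  ],
)

```text
time: 8.72
position: [556.0, 190.7, 211.3]
eef_rot: [0.678, 0.735, -0.01, -0.008]
contact_force: [0.2, 0.2, 0.3]
opening: 85.6
```

Request:
carry_out(
  motion=[
    [0, 0, -0.02, -0.0258, 0, 0, 1],
    [0, 0, -0.04, 0, 0, 0, 1],
    [0, 0, -0.04, 0, 0, 0, 1],
    [-0.04, -0.03, -0.02, 0, 0, 0, 1],
    [-0.05, -0.03, 0, 0, 0, 0, 1],
    [-0.05, -0.03, 0, 0, 0, 0, 1],
    [-0.04, -0.03, 0, 0, 0, 0, 1],
    [0, 0, 0, 0, 0, 0, 1],
    [0, 0, 0, 0, 0, 0, 1],
  ],
)

```text
time: 9.85
position: [447.8, -2.8, 347.8]
eef_rot: [0.677, 0.736, 0.007, 0.011]
contact_force: [0.2, 0.1, 1.0]
opening: 85.5
```

Run:
```python
from h import *
t=camera("top")["color"];s=camera("side");cv2.imwrite("pics/e.png",cv2.resize(np.hstack([t,s["color"]])[:,:,::-1],(800,300)))
S=s["color"][250:410,90:350];o=cv2.imread("pics/side0.png")[250:410,90:350]
cv2.imwrite("pics/f.png",cv2.resize(np.vstack([o,S[:,:,::-1]]),None,fx=1.8,fy=1.8))
a=t[80:280,85:205];b=cv2.imread("pics/top0.png")[80:280,85:205]
f=np.zeros((600,800,3),np.uint8);f[:576,:468]=cv2.imread("pics/f.png");f[:200,470:590]=b;f[:200,600:720]=a[:,:,::-1];f[220:592,470:796]=cv2.resize(t[:,:,::-1],(326,372));cv2.imwrite("pics/f.png",f)
```

```text
(no output)
```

View pics/f.png

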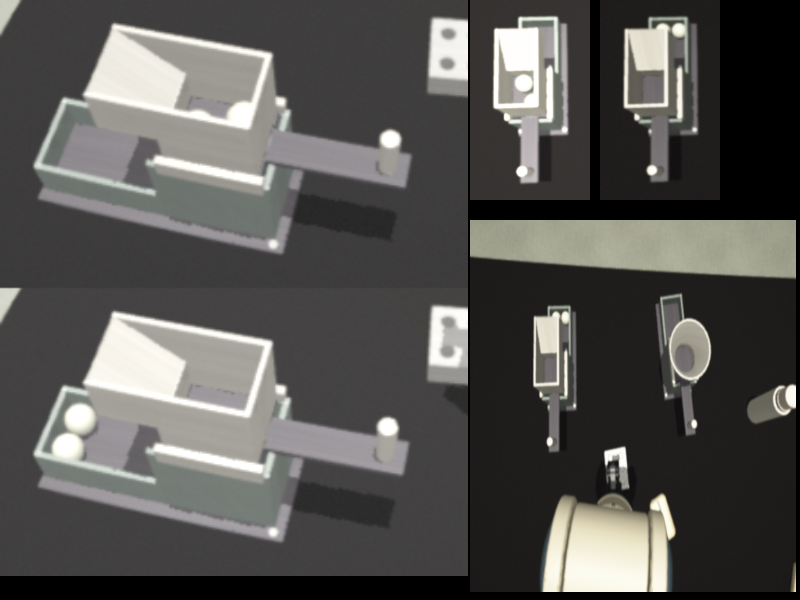

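The final view shows both balls in the tray and the square hopper's throat closed. Its post is about 1 camera pixel further in than at the start, and the round dispenser's post has not moved. The arm is clear.

```bash
python3 -c "
from bench import *
print(hand_in())"
```

```text
the job is handed in; nothing more can be done
None
```

The square hopper's gate was pulled about 79 mm out, both balls rolled into the catch tray, and the gate was pushed shut again. I handed the job in at about 10 s on the robot's clock.

- **Balls:** the pictures taken with the gate open, after shutting it, and at the end all show both balls in the tray and the throat empty.
- **Gate shut:** at about x = 554 mm the push force rose to roughly 20 N. Pushing further only tilted the tool, so I took this as the hard stop. The post now sits about 2 mm further in than at the start, which fits a gate that began slightly ajar. The camera can't resolve whether the last millimetre is closed, so that rests on the force reading.
- **Round hopper:** I didn't touch it, and its post looks unmoved in the final picture.
- **Arm:** it ended clear of everything, with contact force near zero. The highest wrist force I read was about 23 N.
- **Disagreement:** with the gripper closed on the 16 mm post, the opening read about 14 mm. A close-up showed the post centred between the pads, and the pull moved the gate as commanded, so I carried on.

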